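# Glue a doll onto its foot in the V-jig

## Robot

A 6-joint arm with a two-finger parallel gripper is mounted at the origin on the work surface. World frame = base frame: x ahead of the robot, y to its left, z up, the work surface at z = 0. Lengths are in m, angles in rad, forces in N, time in s.
With the tool pointing down it reaches from about 0.25 to 0.8 m from the base axis. Payload 3.9 kg.
Tool frame: the origin (TCP) lies at the very end of the fingers, on their centre line; the grasp point (between the pads) lies 19 mm behind it; z points along the fingers, y is the line along which they close (so a half turn about z gives the same grasp; the last joint's range is limited). The gripper opens to 85 mm and grips with 20 to 120 N. Pads are 22 mm wide; open, the fingers measure 114 mm over their backs; the gripper's body (76 mm by 85 mm) begins 54 mm behind the grasp point. The pads swing forward as they close: fully open they stand 13 mm farther back than shut.
Start: joints at [1.192, 0.26, -0.138, 1.173, 0, 1.571], TCP at [0.194, 0.488, 0.231] pointing down, gripper open.
Joint ranges: [-2.78, 2.78], [-0.83, 1.72], [-1.28, 1.37], [-1.9, 2.12], [-1.57, 1.48], [-3.14, 3.14]. Speed limits (rad/s): [2.57, 2.57, 3.14, 3.14, 3.14, 3.14].

## Interface

Orientations are given as a rotation vector (axis times angle).
In Python, from rig import get_state, read_camera, camera_info, job_done gives the robot as it stands.
- The arm moves only by the tool carry_out, never from a script. Its argument "series" is a list of rows, each a list of 7 numbers: the turn, a rotation vector about the tool's x, y, z in rad, then the shift along the tool's x, y, z in mm, then the opening in per cent of the stroke, from 0 (shut) to 100 (fully open). A call has 1 to 12 rows; each row shifts and turns the commanded pose from where the row before left it, along the tool's axes as they then stand; what a row does not reach is not made up. A row lasts 1/8 s, in which the tool goes at most 62.5 mm and 10.7 degrees, less where a joint would pass 70% of its speed; a pose out of reach is approached as far as the arm can. A call is refused whole if a number of a shift passes 62.5 or a number of a turn 0.188, either way. A call with a gripper value outside its range is refused whole. The fingers move at their own pace and stop on an object; the grip force is fixed at half the most. Time passes only in rows, so rows that do not move let the fingers close. It gives the time, the measured TCP pose, the force, the opening and the grip force at its end, in the units of the state.
- get_state(): the state, without advancing time (a new reading comes with each control period).
- read_camera(name): name is "scene" or "top" or "wrist"; returns the picture (400x640x3 uint8, red, green, blue); there is no depth.
- camera_info(name): a dict with "mtx" (3x3 intrinsics, pixels), "D" ([k1, k2, p1, p2, k3] as OpenCV has them; the pictures are not rectified), "origin" and "rotation" of the camera in the world. Camera axes: x right, y down, z forward; pixel columns grow to the right and rows downward; lengths in m; the calibration is good to about 2 mm. A picture is of the moment at which its call begins: read the wrist's pose just before it. camera_info takes no time and is no camera call; for the wrist camera it gives the pose at the moment of the call.
- job_done(): hands the job in; it is judged then, once.
The state is a dict: "clock": time; "qpos": joint angles; "joint_velocities": joint speeds; "tau": joint torques, N m; "tool_pos": TCP position; "ee_rot": TCP orientation; "contact_force": force on the tool from outside, world axes, zero at the start; "torque": the same for the moment, N m; "grip_width": finger opening in m; "gripper_force": force on a finger pad.
Only numpy, scipy, OpenCV 4.12 (cv2) and the standard library are available. Lean on these libraries where they do the work, as an engineer would, in place of code of your own. Each camera call takes 0.05 s, during which the arm holds its last target. There are 200 camera calls.

## Task

Fit the yellow doll body to its foot in the wooden gluing jig: set the small red foot disc flat in the jig's round nest and let go of it, then stand the yellow-and-red doll body upright on the disc, neck up, and push it sideways into the upright V until it bears on both faces of the V. Finish while still gripping the doll, keeping it held down on its foot and pressed firmly against both V faces so that the glue can take hold (do not let go). Leave the other dolls, parts, pots and the brush where they are.

Things in the scene. Friction and masses are not known exactly. Their poses are not given: they have to be found in the camera images.
- jig: Gluing jig, fixed to the bench: plywood plate 18 mm thick with a round nest and an upright V-block of white nylon. Origin on the bench surface under the nest's centre; x is level and points from the nest to the root of the V, the way the doll is pushed; z up. The plate spans x -45 to 85 mm, y -45 to 45 mm. Its place and turn vary.
- nest (a point): Centre of the nest's floor, 12 mm above the bench. The nest is round, 45 mm across and 6 mm deep, its rim at the plate's top, 18 mm above the bench.
- seat (a point): Where the middle of the doll body (doll_mid) comes to lie when it is seated in the V and stands on the foot disc: straight above the nest's centre, 77 mm above the bench.
- v_left: Left V face (jig's +y side), rigid slippery nylon (friction about 0.2); origin at its middle, axes as the jig's. 90 degrees between the faces, open to the jig's -x; upright, 18 to 64 mm above the bench, from x = 13.5 mm to the root at 32.5 mm. A seated doll touches each face on an upright line 16.3 mm off the x axis. The V-block is 38 mm wide (y -19 to 19 mm); back board behind: 64 mm wide, x 47 to 63 mm, 58 mm high.
- v_right: The other V face, on the -y side of the jig's x axis, likewise.
- foot_mid (a point): Centre of the foot: a red wooden disc with a yellow line round it, 42 mm diameter, 20 mm thick, about 20 g, lying flat; this point is 10 mm above its underside. In the nest its upper 14 mm stand out. Its top is ready glued (nothing to be seen or felt).
- doll_mid (a point): Centre of the yellow doll, as yet only a body, an upright wooden cylinder 46 mm diameter, 90 mm tall, about 95 g, yellow above, red below, green bands; the point is half-way up, 45 mm above its underside, z along its axis. A bare neck stub 18 mm diameter, 8 mm high is on top. Seated, its underside is 32 mm above the bench, and it is free to be gripped above the V-block, 64 to 122 mm above the bench.
- blank_mid (a point): Bystander: unpainted white doll body of the same size as the yellow one, standing; point half-way up (45 mm).
- wide_foot_mid (a point): Bystander: white wide foot disc, 56 mm diameter, 20 mm thick, too large for the nest; point at its centre.
- finished_mid (a point): Bystander: finished painted doll with a head, 46 mm diameter, about 130 mm tall, standing; point 55 mm above its underside.
- owl_mid (a point): Bystander: painted wooden owl, 54 mm diameter, 95 mm tall; point half-way up.
- paint_pot_mid (a point): Bystander: closed red paint pot, 52 mm diameter, 55 mm tall; point half-way up.
- glue_mid (a point): Bystander: white glue bottle with a yellow cap, 44 mm diameter, 120 mm tall; point half-way up.
- brush: Bystander: paint brush 170 mm long lying on the bench beyond the jig.
Mind the look-alikes: they are no part of the job. What is shaped like the part that bears doll_mid but pink is not meant.

How it is judged:
On the way:
1. the red foot disc lies flat in the nest, let go, before the doll is set on it (horizontal distance between foot_mid and nest below 0.003 m and z of foot_mid in the frame of jig between 0.0195 and 0.0245 m and angle between foot_mid's own z axis and vertical below 0.06 rad and contact force between the fingers and foot below 0.05 N and contact force between foot and doll below 0.05 N), for 0.2 s.
At the end, for the whole second after the job is handed in: Foot flat in the nest (centre within 3 mm, right down). Doll upright on it (0.06 rad), its middle within 3 mm sideways and 2.5 mm in height of the seat, pressed on each V face with over 1 N and on the foot with over 0.3 N, still in the fingers (over 2 N), at rest (horizontal distance between foot_mid and nest below 0.003 m and z of foot_mid in the frame of jig between 0.0195 and 0.0245 m and angle between each of foot_mid, doll_mid's own z axis and vertical below 0.06 rad and horizontal distance between doll_mid and seat below 0.003 m and z of doll_mid in the frame of jig between 0.0745 and 0.0795 m and contact force between doll and v_left above 1 N and contact force between doll and v_right above 1 N and contact force between doll and foot above 0.3 N and contact force between the fingers and doll above 2 N and linear speed of doll below 0.02 m/s); the arm keeps its last pose, push and grip.
It fails at once if a bystander is shifted by more than 3 cm or knocked over (distance of any of blank_mid, wide_foot_mid, finished_mid, owl_mid, paint_pot_mid, glue_mid, brush from where it was at the start of the episode above 0.03 m).
It also fails if it takes over 72 s, if anything falls off the work surface, if the arm or the gripper's body presses on something with over 40 N, if the wrist force passes 120 N, or if a joint passes its speed limit or range.

## Working session

There is one attempt and no reset: what is moved stays moved. The work goes in short steps, Python scripts to look and compute and a tool call to move; the robot and the scene stay as the last step left them, time stands still between calls to the robot, and variables do not carry over. Pictures are saved under pics/ and viewed, at most 12 in all, crops included, and the job is handed in when it is done.

Besides the shell and the picture viewer there is one more tool, called after "Emit:" by a JSON object that holds its "name" and its "arguments". carry_out: Moves the arm, as the interface text tells. Its arguments: {"type":"object","properties":{"series":{"type":"array"}},"required":["series"]}

```bash
mkdir -p pics; python3 - <<'E'
from rig import *
import cv2,numpy as np
s=get_state();print({k:np.round(v,3).tolist() for k,v in s.items()})
for n in("scene","top","wrist"):
    i=camera_info(n);print(n,{k:np.round(v,4).tolist() for k,v in i.items()})
    cv2.imwrite(f"pics/{n}0.png",read_camera(n)[:,:,::-1])
E
```

```text
{'clock': 0.0, 'qpos': [1.192, 0.261, -0.139, 1.173, -0.0, 1.571], 'joint_velocities': [-0.0, -0.0, 0.0, 0.002, 0.0, -0.0], 'tau': [0.001, -40.568, 25.392, 0.019, -0.0, -0.0], 'tool_pos': [0.194, 0.487, 0.23], 'ee_rot': [-0.591, -3.085, 0.003], 'contact_force': [-0.345, 0.342, -0.312], 'torque': [0.065, -0.017, 0.012], 'gripper_force': 0.0, 'grip_width': 0.086}
scene {'mtx': [[417.2051, 0.0, 322.0736], [0.0, 417.2051, 201.9611], [0.0, 0.0, 1.0]], 'D': [-0.0322, 0.0, 0.0, 0.0, 0.0], 'origin': [1.2682, -0.6376, 0.7984], 'rotation': [-2.0657, -0.9315, 0.4452]}
top {'mtx': [[380.8351, 0.0, 328.1756], [0.0, 380.8351, 208.9025], [0.0, 0.0, 1.0]], 'D': [-0.0718, 0.0, 0.0, 0.0, 0.0], 'origin': [0.4564, 0.0095, 1.2268], 'rotation': [-2.1402, 2.1785, -0.1204]}
wrist {'mtx': [[336.0278, 0.0, 323.1428], [0.0, 336.0278, 204.0593], [0.0, 0.0, 1.0]], 'D': [-0.0643, 0.0, 0.0, 0.0, 0.0], 'origin': [0.1304, 0.5119, 0.3716], 'rotation': [2.4055, 1.6313, 0.2225]}
```

View pics/top0.png

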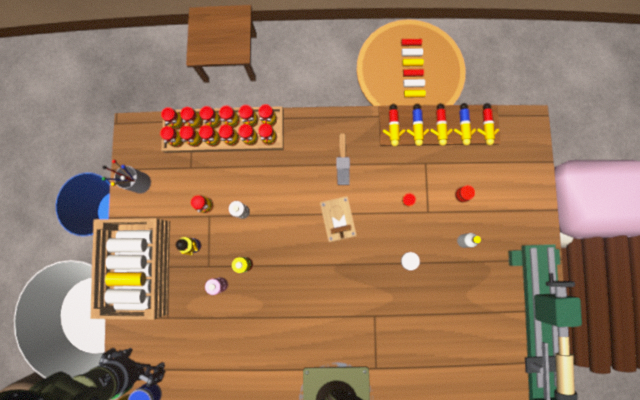

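View pics/scene0.png

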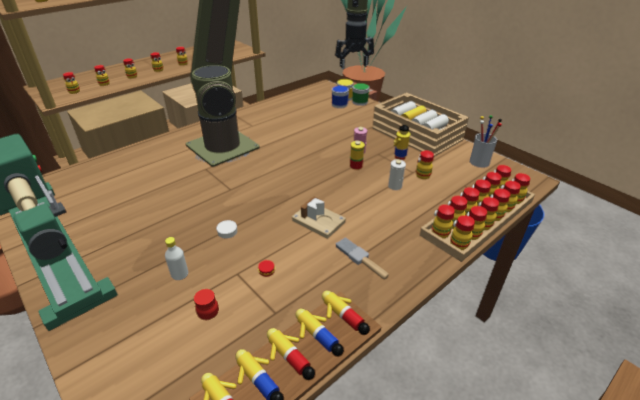

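Top view: the doll candidates are the yellow one at (241,265), the pink look-alike at (215,287), and the finished doll, owl and blank at (201,204), (187,245) and (238,209). The yellow one fits, with its bare neck and yellow-over-red body. For the foot, the small red disc at (409,200) fits; the red pot at (467,194) is larger and tall, and the white disc at (410,261) is the wide foot. The jig is at (338,219). I'll confirm these in one enlarged crop and measure.

```bash
cat > h.py <<'E'
import numpy as np,cv2
from scipy.spatial.transform import Rotation as R
from rig import *
def ray(info,px):
    p=cv2.undistortPoints(np.array(px,float).reshape(-1,1,2),np.array(info["mtx"]),np.array(info["D"])).reshape(-1,2)
    d=np.c_[p,np.ones(len(p))]@R.from_rotvec(np.array(info["rotation"])).as_matrix().T if np.size(info["rotation"])==3 else np.c_[p,np.ones(len(p))]@np.array(info["rotation"]).T
    return np.array(info["origin"]),d
def onz(info,px,z):
    o,d=ray(info,px); return o+d*((z-o[2])/d[:,2:3])
def proj(info,P):
    r=R.from_rotvec(np.array(info["rotation"])).inv(); P=np.atleast_2d(P)
    return cv2.projectPoints(np.array(r.apply(P-np.array(info["origin"]))),np.zeros(3),np.zeros(3),np.array(info["mtx"]),np.array(info["D"]))[0].reshape(-1,2)
def blobs(img,lo,hi,box=None,amin=20):
    hsv=cv2.cvtColor(img,cv2.COLOR_RGB2HSV); m=cv2.inRange(hsv,np.array(lo),np.array(hi))
    if box: k=np.zeros_like(m);x0,y0,x1,y1=box;k[y0:y1,x0:x1]=1;m=m*k
    n,l,st,c=cv2.connectedComponentsWithStats(m)
    return m,l,[(i,st[i].tolist(),c[i].round(1).tolist()) for i in range(1,n) if st[i,4]>=amin]
E
python3 - <<'E'
from h import *
t=cv2.imread("pics/top0.png");s=cv2.imread("pics/scene0.png");i=camera_info("top")
rgb=t[:,:,::-1].copy()
print("yel",blobs(rgb,(22,150,120),(34,255,255),(220,245,260,290))[2])
print("red",blobs(rgb,(0,180,90),(8,255,255),(395,185,425,215))[2])
print("doll",onz(i,[(241,265)],.09),"foot",onz(i,[(409,200)],.02))
print("jig",onz(i,[(322,204),(350,197),(328,243),(357,236)],.018))
c=lambda im,x,y,w,h,f:cv2.resize(im[y:y+h,x:x+w],None,fx=f,fy=f,interpolation=cv2.INTER_CUBIC)
a=np.hstack([c(t,195,235,64,64,4),c(t,308,186,64,64,4),c(t,378,168,64,64,4)])
b=np.hstack([c(s,330,130,64,64,4),c(s,290,185,64,64,4),c(s,235,240,64,64,4)])
cv2.imwrite("pics/crop0.png",np.vstack([a,b]))
E
```

```text
yel [(1, [231, 257, 17, 17, 174], [239.4, 264.7])]
red [(1, [403, 193, 13, 13, 130], [408.9, 199.1])]
doll [[0.42566276 0.27575922 0.09      ]] foot [[ 0.62112258 -0.24569804  0.02      ]]
jig [[ 0.61346549  0.03335762  0.018     ]
 [ 0.63447313 -0.05678486  0.018     ]
 [ 0.4887113   0.01631649  0.018     ]
 [ 0.50918316 -0.07599527  0.018     ]]
```

View pics/crop0.png

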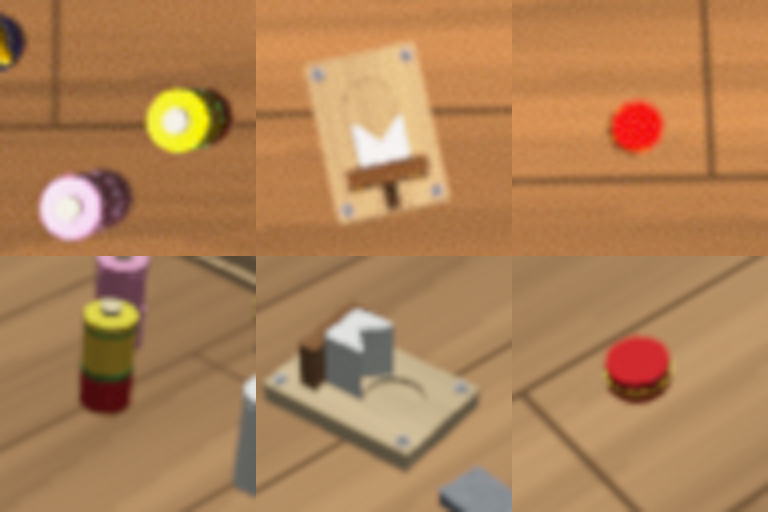

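The crop confirms that the yellow-over-red doll with a bare neck is right (the pink one is the look-alike) and that the red disc is the one with the yellow line. In the jig, the V and back board are on the robot's side of the nest. I'll check the jig from above first, using the wrist camera.

```bash
cat >> h.py <<'E'
def go(p,yaw):
    """needed shift in current tool axes (mm) and turn about tool z; yaw = world angle (deg) of tool y"""
    s=get_state(); r=R.from_rotvec(np.array(s["ee_rot"]))
    y=np.array([np.cos(np.radians(yaw)),np.sin(np.radians(yaw)),0]);z=np.array([0,0,-1.]);T=R.from_matrix(np.c_[np.cross(y,z),y,z])
    print("shift mm",(r.inv().apply(np.array(p)-s["tool_pos"])*1000).round(1),"turn",(r.inv()*T).as_rotvec().round(3))
E
python3 - <<'E'
from h import *
i=camera_info("wrist");s=get_state();r=R.from_rotvec(s["ee_rot"])
c=R.from_rotvec(i["rotation"])
print("cam in tool",r.inv().apply(np.array(i["origin"])-s["tool_pos"]),"\n",(r.inv()*c).as_matrix().round(3))
go((.56,-.02,.23),98.7)
E
```

```text
cam in tool [ 0.06813704 -0.00077823 -0.14103409] 
 [[-0.    -0.963 -0.27 ]
 [ 1.    -0.     0.   ]
 [-0.    -0.27   0.963]]
shift mm [-527.7 -336.     1.1] turn [-0.001 -0.    -0.531]
```

Emit:
{"name": "carry_out", "arguments": {"series": [[0,0,0,-44,-28,0,100],[0,0,0,-44,-28,0,100],[0,0,0,-44,-28,0,100],[0,0,0,-44,-28,0,100],[0,0,0,-44,-28,0,100],[0,0,0,-44,-28,0,100],[0,0,0,-44,-28,0,100],[0,0,0,-44,-28,0,100],[0,0,0,-44,-28,0,100],[0,0,0,-44,-28,0,100],[0,0,0,-44,-28,0,100],[0,0,0,-44,-28,0,100]]}}

```text
clock: 1.65
tool_pos: [0.5611, -0.0212, 0.231]
ee_rot: [-0.592, -3.085, -0.0]
contact_force: [0.3, -0.2, -0.4]
grip_width: 0.0855
gripper_force: 0.0
```

Emit:
{"name": "carry_out", "arguments": {"series": [[0,0,-0.177,0,0,0,100],[0,0,-0.177,0,0,0,100],[0,0,-0.177,0,0,0,100],[0,0,0,0,0,0,100]]}}

```text
clock: 2.15
tool_pos: [0.5602, -0.0197, 0.2309]
ee_rot: [0.235, -3.132, -0.0]
contact_force: [0.2, -0.7, 0.7]
grip_width: 0.0854
gripper_force: 0.0
```

```bash
python3 - <<'E'
from h import *
go((.575,-.018,.2),98.7)
i=camera_info("wrist");im=read_camera("wrist");cv2.imwrite("pics/w1.png",im[:,:,::-1])
np.savez("w1.npz",**i,im=im)
E
```

```text
shift mm [-14.9  -0.5  30.9] turn [ 0.    -0.001 -0.002]
```

View pics/w1.png

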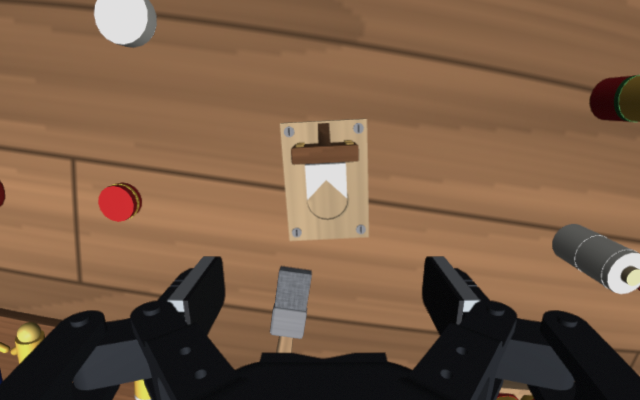

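The wrist view shows the jig plate from about (281,121) to (369,240), with the nest arc at (327,200) and the V root at (326,180). The red foot is at (119,202). I'll measure the plate and the foot.

```bash
python3 - <<'E'
from h import *
f=np.load("w1.npz");i={k:f[k] for k in("mtx","D","origin","rotation")};im=f["im"]
hsv=cv2.cvtColor(im,cv2.COLOR_RGB2HSV);print(hsv[230,325],hsv[250,330],hsv[150,287],hsv[190,400])
sub=hsv[100:260,260:395]
m=((sub[...,2]>150)&(sub[...,1]<140)).astype(np.uint8)*255
c=max(cv2.findContours(m,0,2)[0],key=cv2.contourArea);h=cv2.convexHull(c)
q=cv2.approxPolyDP(h,6,True).reshape(-1,2)+[260,100];print(q,cv2.contourArea(h))
# ray edges: undistorted world points of hull on z=.018
W=onz(i,c.reshape(-1,2)+[260,100],.018)[:,:2]
rc=cv2.minAreaRect(W.astype(np.float32)*1000);print(rc)
Q=onz(i,q,.018)[:,:2];print(Q)
m,l,b=blobs(im,(0,180,90),(6,255,255),(90,170,150,235));print(b)
for _,st,cc in b: print(onz(i,[cc],.02))
cv2.imwrite("pics/j1.png",cv2.resize(im[105:255,250:400,::-1],None,fx=4,fy=4,interpolation=cv2.INTER_CUBIC))
E
```

```text
[ 17  82 189] [ 13 120 161] [ 17  82 193] [ 14 121 154]
[[366 119]
 [394 176]
 [394 259]
 [260 259]
 [260 166]
 [279 123]] 17342.5
((577.4365234375, -13.30718994140625), (156.3608856201172, 154.2977294921875), 8.56120777130127)
[[ 0.4942459   0.01412172]
 [ 0.54823845  0.05461103]
 [ 0.64326103  0.07462043]
 [ 0.66623071 -0.07795803]
 [ 0.5589162  -0.08854529]
 [ 0.5115539  -0.07372984]]
[(1, [99, 186, 36, 35, 525], [114.4, 203.0])]
[[ 0.62343268 -0.24650684  0.02      ]]
```

View pics/j1.png

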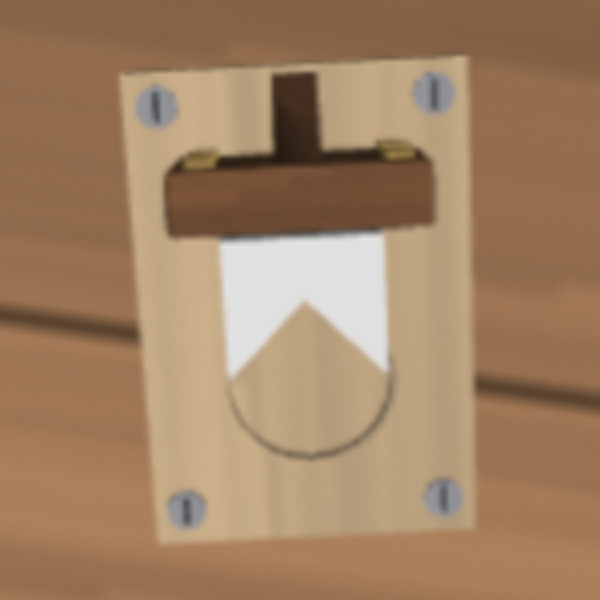

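Enlarged, the plate edges, nest arc and V notch are clear. I'll redo the mask with a tighter saturation limit.

```bash
python3 - <<'E'
from h import *
f=np.load("w1.npz");i={k:f[k] for k in("mtx","D","origin","rotation")};im=f["im"]
big=cv2.resize(im[100:260,260:395],None,fx=4,fy=4,interpolation=cv2.INTER_CUBIC)
hsv=cv2.cvtColor(big,cv2.COLOR_RGB2HSV)
m=((hsv[...,1]<102)&(hsv[...,2]>140)).astype(np.uint8)*255
m=cv2.morphologyEx(m,cv2.MORPH_OPEN,np.ones((15,15)))
c=max(cv2.findContours(m,0,2)[0],key=cv2.contourArea)
tr=lambda p:(p.reshape(-1,2)+.5)/4-.5+[260,100]
W=onz(i,tr(cv2.convexHull(c)),.018)[:,:2]
(cx,cy),(w,h),a=cv2.minAreaRect(W.astype(np.float32)*1000);print(cx,cy,w,h,a)
bx=cv2.boxPoints(((cx,cy),(w,h),a))
q=tr(cv2.approxPolyDP(cv2.convexHull(c),12,True));Q=onz(i,q,.018)[:,:2];print(q,"\n",Q)
# white top of V at z=.064
m2=((hsv[...,1]<30)&(hsv[...,2]>200)).astype(np.uint8)*255
c2=max(cv2.findContours(m2,0,2)[0],key=cv2.contourArea)
q2=tr(cv2.approxPolyDP(c2,8,True));print(q2,"\n",onz(i,q2,.064)[:,:2])
x0,y0,x1,y1=85,170,150,235
h2=cv2.cvtColor(im,cv2.COLOR_RGB2HSV)[y0:y1,x0:x1];mm=(((h2[...,0]<7)|(h2[...,0]>172))&(h2[...,1]>180)&(h2[...,2]>140)).astype(np.uint8)
cc=max(cv2.findContours(mm,0,2)[0],key=cv2.contourArea)
e=cv2.fitEllipse(cv2.convexHull(cc));print(e);p=np.array(e[0])+[x0,y0];print("foot",onz(i,[p],.02))
E
```

```text
565.955810546875 -16.58318328857422 130.2484893798828 90.49939727783203 11.440221786499023
[[366.125 118.625]
 [367.875 236.625]
 [289.375 240.125]
 [279.625 123.125]] 
 [[ 0.49385582  0.01418147]
 [ 0.62060829  0.03962473]
 [ 0.63796551 -0.04727805]
 [ 0.51158563 -0.07307684]]
[[345.125 163.625]
 [304.625 165.625]
 [307.125 198.125]
 [325.125 179.875]
 [345.875 196.875]] 
 [[ 0.53646644 -0.00350898]
 [ 0.54387669 -0.04017599]
 [ 0.57424938 -0.03365253]
 [ 0.55430873 -0.01944283]
 [ 0.56756989  0.0024424 ]]
((30.736112594604492, 33.358970642089844), (31.557491302490234, 37.370906829833984), 136.3912811279297)
foot [[ 0.62361975 -0.24495728  0.02      ]]
```

```bash
python3 - <<'E'
from h import *
go((.6236,-.245,.11),101.4)
E
```

```text
shift mm [ -29.2 -232.3  121. ] turn [ 0.    -0.001 -0.05 ]
```

Emit:
{"name": "carry_out", "arguments": {"series": [[0,0,0,-5,-40,5,100],[0,0,0,-5,-40,20,100],[0,0,0,-5,-40,20,100],[0,0,0,-5,-40,20,100],[0,0,0,-5,-40,25,100],[0,0,0,-4,-32,31,100],[0,0,-0.05,0,0,0,100],[0,0,0,0,0,0,100],[0,0,0,0,0,0,100]]}}

```text
clock: 3.32
tool_pos: [0.6246, -0.2443, 0.1108]
ee_rot: [-0.315, 3.125, -0.0]
contact_force: [0.2, -0.4, -0.0]
grip_width: 0.0854
gripper_force: 0.0
```

```bash
cat >> h.py <<'E'
def redtop(i,im,z,box,vmin=120):
    x0,y0,x1,y1=box
    h=cv2.cvtColor(im,cv2.COLOR_RGB2HSV)[y0:y1,x0:x1]
    m=(((h[...,0]<7)|(h[...,0]>172))&(h[...,1]>170)&(h[...,2]>vmin)).astype(np.uint8)
    c=max(cv2.findContours(m,0,2)[0],key=cv2.contourArea);c=cv2.convexHull(c).reshape(-1,2)+[x0,y0]
    W=onz(i,c,z)[:,:2]
    return c,W,cv2.minEnclosingCircle(W.astype(np.float32)*1000)
E
python3 - <<'E'
from h import *
i=camera_info("wrist");im=read_camera("wrist")
c,W,k=redtop(i,im,.02,(200,60,450,330));print(c.min(0),c.max(0),k)
cv2.imwrite("pics/w2.png",im[:,:,::-1]);go((.6236,-.245,.11),101.4)
E
```

```text
[293 180] [349 234] ((623.9019775390625, -246.428466796875), 20.605121612548828)
shift mm [ 1.2 -0.6  1. ] turn [-0.001  0.001  0.003]
```

View pics/w2.png

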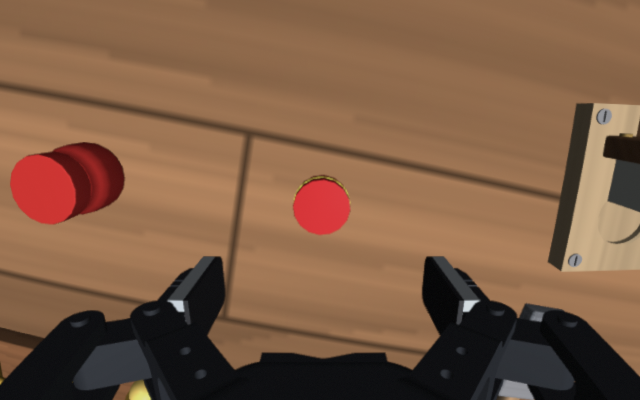

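The disc is at (321,207), centred between the fingertips at (222,258) and (425,258), and its measured radius of 20.6 mm fits. I'll descend and grip.

Emit:
{"name": "carry_out", "arguments": {"series": [[0,0,0,1,-2,40,100],[0,0,0,0,0,40,100],[0,0,0,0,0,14,100],[0,0,0,0,0,8,100],[0,0,0,0,0,0,100],[0,0,0,0,0,0,40],[0,0,0,0,0,0,35],[0,0,0,0,0,0,30],[0,0,0,0,0,0,30],[0,0,0,0,0,0,30],[0,0,0,0,0,0,30],[0,0,0,0,0,0,30]]}}

```text
clock: 4.88
tool_pos: [0.6247, -0.2472, 0.0098]
ee_rot: [-0.317, 3.123, -0.002]
contact_force: [-0.4, 0.3, 6.1]
grip_width: 0.0392
gripper_force: 60.4
```

Emit:
{"name": "carry_out", "arguments": {"series": [[0,0,0,0,0,-5,0],[0,0,0,0,0,-20,0],[0,0,0,0,0,-40,0],[0,0,0,0,0,-55,0],[0,0,0,0,0,0,0]]}}

```text
clock: 5.5
tool_pos: [0.6272, -0.2481, 0.134]
ee_rot: [-0.316, 3.116, -0.007]
contact_force: [-0.2, -0.6, 1.0]
grip_width: 0.0391
gripper_force: 60.3
```

```bash
python3 - <<'E'
from h import *
s=get_state();print(s["grip_width"],s["gripper_force"],s["tool_pos"],s["contact_force"])
i=camera_info("wrist");im=read_camera("wrist");cv2.imwrite("pics/w3.png",im[150:400,150:500,::-1])
for z in (.125,.13): print(redtop(i,im,s["tool_pos"][2]-.009+.02,(230,150,420,380))[2])
c,W,k=redtop(i,im,s["tool_pos"][2]+.011,(230,150,420,380));print(c.min(0),c.max(0),W.min(0),W.max(0))
E
```

```text
0.03913237244171957 60.34056544303894 [ 0.62718221 -0.24809188  0.13401477] [-0.20907771 -0.59123546  1.0390344 ]
((626.1451416015625, -248.84190368652344), 20.584300994873047)
((626.1451416015625, -248.84190368652344), 20.584300994873047)
[278 229] [368 315] [ 0.60568124 -0.26884033] [ 0.64660866 -0.22888312]
```

View pics/w3.png

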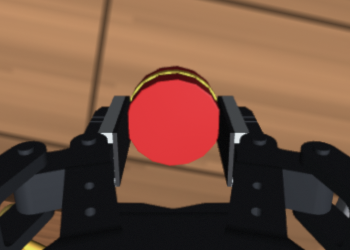

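The disc is gripped, at (323,272) in the full picture, and looks level. Next I'll hover beyond the nest, so the wrist camera is right above it, and re-measure the jig.

```bash
python3 - <<'E'
from h import *
go((.6444,-.0007,.15),101.4)
E
```

```text
shift mm [-68.2 237.9 -19.2] turn [-0.003  0.005  0.003]
```

Emit:
{"name": "carry_out", "arguments": {"series": [[0,0,0,-10,35,-8,0],[0,0,0,-10,35,-8,0],[0,0,0,-10,35,0,0],[0,0,0,-10,35,0,0],[0,0,0,-10,35,0,0],[0,0,0,-10,35,0,0],[0,0,0,-8,28,0,0],[0,0,0,0,0,0,0],[0,0,0,0,0,0,0],[0,0,0,0,0,0,0]]}}

```text
clock: 6.8
tool_pos: [0.6421, -0.001, 0.1438]
ee_rot: [0.315, -3.125, 0.0]
contact_force: [1.0, 0.7, -0.5]
grip_width: 0.0392
gripper_force: 60.4
```

```bash
cat >> h.py <<'E'
def jig(i,im,guess=(.5856,-.0126)):
    """nest centre and axis angle from the plate outline (z .018)"""
    g=proj(i,[[guess[0]-.0196,guess[1]-.004,.018]])[0];x0,y0=np.maximum(np.int32(g)-[90,110],0);x1,y1=np.int32(g)+[90,110]
    big=cv2.resize(im[y0:y1,x0:x1],None,fx=4,fy=4,interpolation=cv2.INTER_CUBIC)
    h=cv2.cvtColor(big,cv2.COLOR_RGB2HSV)
    m=((h[...,1]<102)&(h[...,2]>140)).astype(np.uint8)*255
    m=cv2.morphologyEx(m,cv2.MORPH_OPEN,np.ones((15,15)))
    c=max(cv2.findContours(m,0,2)[0],key=cv2.contourArea)
    tr=lambda p:(p.reshape(-1,2)+.5)/4-.5+[x0,y0]
    W=onz(i,tr(cv2.convexHull(c)),.018)[:,:2]
    (cx,cy),(w,hh),a=cv2.minAreaRect(W.astype(np.float32)*1000)
    if hh>w: a-=90;w,hh=hh,w
    u=-np.array([np.cos(np.radians(a)),np.sin(np.radians(a))])
    n=np.array([cx,cy])-20*u; v=np.array([-u[1],u[0]])
    m2=((h[...,1]<30)&(h[...,2]>190)).astype(np.uint8)*255
    c2=max(cv2.findContours(m2,0,2)[0],key=cv2.contourArea)
    Q=onz(i,tr(cv2.approxPolyDP(c2,8,True)),.064)[:,:2]*1000-n
    print("nest",n,"size",w,hh,"ang",a,"\nV corners in jig",np.c_[Q@u,Q@v].round(1).tolist())
E
python3 - <<'E'
from h import *
s=get_state();i=camera_info("wrist");im=read_camera("wrist")
cv2.imwrite("pics/w4.png",im[:,:,::-1])
c,W,k=redtop(i,im,s["tool_pos"][2]+.011,(230,200,420,380));print("disc",k,s["tool_pos"])
go((.6444,-.0007,.15),101.4)
jig(i,im)
E
```

```text
disc ((641.1759033203125, -1.7726610898971558), 20.45815086364746) [ 0.64214335 -0.00102567  0.14376848]
shift mm [-2.1 -0.1 -6. ] turn [-0.    -0.001  0.002]
nest [585.73406971 -12.4852795 ] size 129.51002502441406 89.96641540527344 ang 11.533042907714844 
V corners in jig [[46.3, 18.6], [14.2, 18.7], [32.3, 0.2], [14.4, -18.8], [46.6, -18.2]]
```

View pics/w4.png

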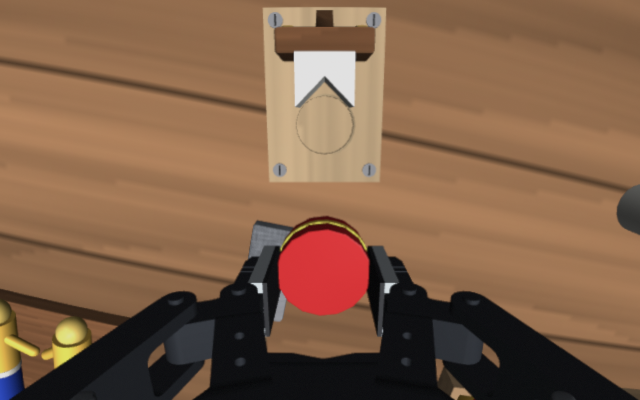

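The nest is confirmed at (324,124) in the picture, or (0.5857,-0.0125) in the world. The disc sits +1.1 mm along tool x from the TCP. I'll move above the nest.

Emit:
{"name": "carry_out", "arguments": {"series": [[0,0,0,20,0,0,0],[0,0,0,20,0,0,0],[0,0,0,17,0,20,0],[0,0,0,0,0,24,0],[0,0,0,0,0,0,0],[0,0,0,0,0,0,0],[0,0,0,0,0,0,0]]}}

```text
clock: 7.72
tool_pos: [0.5879, -0.0116, 0.1014]
ee_rot: [-0.316, 3.123, -0.0]
contact_force: [-0.3, -0.2, -0.7]
grip_width: 0.0391
gripper_force: 60.4
```

```bash
python3 - <<'E'
from h import *
s=get_state();print(s["tool_pos"],s["qpos"],s["joint_velocities"])
go((.5867,-.0118,.0225),101.45)
E
```

```text
[ 0.58787774 -0.01157677  0.10142471] [-1.96855764e-02  4.45317992e-01 -2.10744838e-01  9.12510656e-01
 -8.01209102e-06 -2.21618750e-01] [ 0.00107015 -0.00033509 -0.00268928 -0.00109784  0.00088248 -0.00241553]
shift mm [ 1.4  0.1 78.9] turn [-0.     0.002  0.002]
```

Emit:
{"name": "carry_out", "arguments": {"series": [[0,0,0,1,0,30,0],[0,0,0,0.3,0,25,0],[0,0,0,0,0,12,0],[0,0,0,0,0,0,0],[0,0,0,0,0,4,0],[0,0,0,0,0,3,0],[0,0,0,0,0,0,0],[0,0,0,0,0,0,0]]}}

```text
clock: 8.72
tool_pos: [0.5856, -0.0116, 0.0266]
ee_rot: [-0.317, 3.125, -0.0]
contact_force: [0.7, 0.6, -0.6]
grip_width: 0.0393
gripper_force: 60.4
```

Emit:
{"name": "carry_out", "arguments": {"series": [[0,0,0,-0.5,0,1,0],[0,0,0,0,0,1,0],[0,0,0,0,0,0,0]]}}

```text
clock: 9.1
tool_pos: [0.5858, -0.0115, 0.0242]
ee_rot: [0.317, -3.125, -0.0]
contact_force: [-0.3, -0.1, -0.5]
grip_width: 0.0388
gripper_force: 60.4
```

Emit:
{"name": "carry_out", "arguments": {"series": [[0,0,0,0,0,1,0],[0,0,0,0,0,1,0],[0,0,0,0,0,0,0]]}}

```text
clock: 9.48
tool_pos: [0.5858, -0.0116, 0.0222]
ee_rot: [0.317, -3.125, 0.0]
contact_force: [0.2, 0.4, -0.4]
grip_width: 0.0394
gripper_force: 60.4
```

No rim contact at this height, so the disc is inside the nest. I'll go down the last bit and release.

Emit:
{"name": "carry_out", "arguments": {"series": [[0,0,0,0,0,0.7,0],[0,0,0,0,0,0,0],[0,0,0,0,0,0,70],[0,0,0,0,0,0,70],[0,0,0,0,0,0,70],[0,0,0,0,0,0,70]]}}

```text
clock: 10.22
tool_pos: [0.5859, -0.0116, 0.0216]
ee_rot: [0.317, -3.125, 0.0]
contact_force: [-0.2, 1.1, 0.1]
grip_width: 0.0597
gripper_force: 0.0
```

Emit:
{"name": "carry_out", "arguments": {"series": [[0,0,0,0,0,-20,70],[0,0,0,0,0,-40,100],[0,0,0,-20,0,-55,100],[0,0,0,-40,0,-5,100],[0,0,0,0,0,0,100],[0,0,0,0,0,0,100]]}}

```text
clock: 10.98
tool_pos: [0.6435, 0.0005, 0.1407]
ee_rot: [0.317, -3.123, -0.0]
contact_force: [-0.6, -0.7, -0.7]
grip_width: 0.0854
gripper_force: 0.0
```

```bash
python3 - <<'E'
from h import *
s=get_state();i=camera_info("wrist");im=read_camera("wrist")
g=np.int32(proj(i,[[.5857,-.0125,.032]])[0])
for z in(.032,.038): print("disc",redtop(i,im,z,(g[0]-60,g[1]-60,g[0]+60,g[1]+60))[2])
jig(i,im)
cv2.imwrite("pics/w5.png",cv2.resize(im[max(g[1]-80,0):g[1]+60,g[0]-70:g[0]+70,::-1],None,fx=4,fy=4,interpolation=cv2.INTER_CUBIC))
go((.42,.278,.21),101.4)
E
```

```text
disc ((586.3717041015625, -12.28251838684082), 20.133495330810547)
disc ((586.1422729492188, -12.319487571716309), 19.65013313293457)
nest [585.73153173 -12.48395611] size 129.47616577148438 89.93647003173828 ang 11.567608833312988 
V corners in jig [[46.3, 18.4], [14.5, 18.6], [32.4, -0.0], [14.1, -18.7], [46.5, -18.4]]
shift mm [162.9 316.8 -68.8] turn [ 0.001 -0.003  0.003]
```

View pics/w5.png

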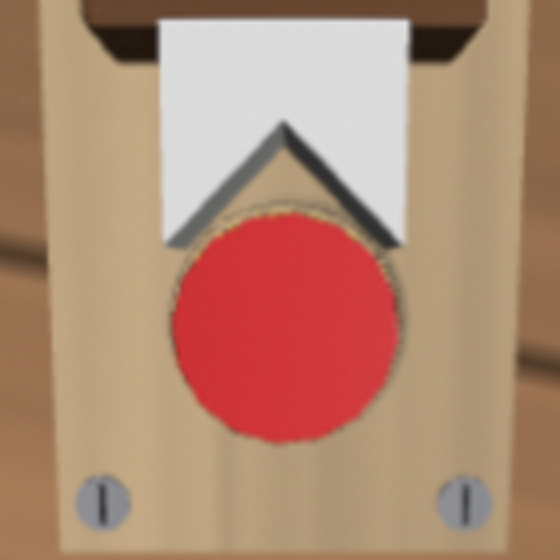

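The disc lies in the nest, inside the nest ring and within 0.7 mm of centre. Now for the doll: up and over it, at a height that clears the bystanders.

Emit:
{"name": "carry_out", "arguments": {"series": [[0,0,0,0,0,-35,100],[0,0,0,0,10,-35,100],[0,0,0,18,34,0,100],[0,0,0,18,34,0,100],[0,0,0,18,34,0,100],[0,0,0,18,34,0,100],[0,0,0,18,34,0,100],[0,0,0,18,34,0,100],[0,0,0,18,34,0,100],[0,0,0,18,34,0,100],[0,0,0,18,34,0,100],[0,0,0,0,0,0,100]]}}

```text
clock: 12.52
tool_pos: [0.4198, 0.2779, 0.211]
ee_rot: [0.322, -3.123, 0.001]
contact_force: [0.1, -0.1, -0.3]
grip_width: 0.0853
gripper_force: 0.0
```

```bash
cat >> h.py <<'E'
def yeltop(i,im,z,box):
    x0,y0,x1,y1=box
    h=cv2.cvtColor(im,cv2.COLOR_RGB2HSV)[y0:y1,x0:x1]
    m=((h[...,0]>22)&(h[...,0]<36)&(h[...,1]>130)&(h[...,2]>190)).astype(np.uint8)
    c=max(cv2.findContours(m,0,2)[0],key=cv2.contourArea);c=cv2.convexHull(c).reshape(-1,2)+[x0,y0]
    return c,cv2.minEnclosingCircle(onz(i,c,z)[:,:2].astype(np.float32)*1000)
E
python3 - <<'E'
from h import *
s=get_state();print(s["tool_pos"]);i=camera_info("wrist");im=read_camera("wrist")
g=np.int32(proj(i,[[.42,.278,.09]])[0]);print(g)
c,k=yeltop(i,im,.09,(max(g[0]-80,0),max(g[1]-80,0),g[0]+80,g[1]+80));print(c.min(0),c.max(0),k)
cv2.imwrite("pics/w6.png",im[:,:,::-1]);go((.42,.278,.21),101.4)
E
```

```text
[0.41980822 0.27787771 0.21095476]
[324 198]
[300 181] [354 233] ((426.52935791015625, 281.52239990234375), 22.38395881652832)
shift mm [0.7 1.  1.1] turn [-0.001 -0.001  0.005]
```

View pics/w6.png

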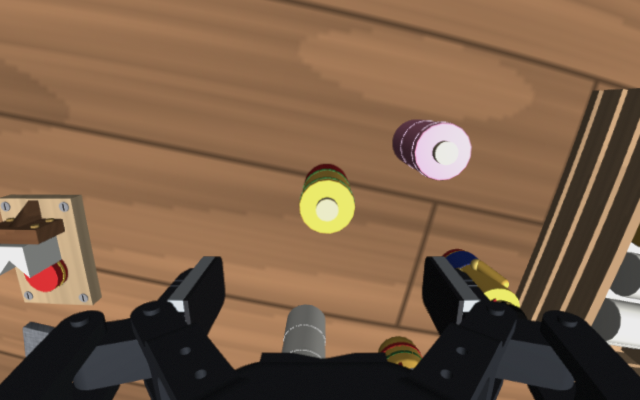

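The yellow doll is the near one at (327,207), and the pink one is at (445,152). Next I'll check the clearance to its neighbours in the tool frame.

```bash
python3 - <<'E'
from h import *
i=camera_info("top");D=np.array([.4265,.2815])
u=np.array([-.980,-.198]);v=np.array([-.198,.980])
for n,p,z in(("pink",(215,287),.09),("owl",(186,245),.09),("blank",(237,209),.09),("finished",(199,203),.12)):
    q=onz(i,[p],z)[0,:2]-D;print(n,(q+D).round(3),"in tool mm",np.round([q@u*1e3,q@v*1e3]))
print("doll top cam",onz(i,[(239.4,264.7)],.09))
go((.4265,.2815,.050),101.4)
E
```

```text
pink [0.362 0.353] in tool mm [49. 83.]
owl [0.487 0.444] in tool mm [-92. 147.]
blank [0.594 0.289] in tool mm [-165.  -26.]
finished [0.61  0.396] in tool mm [-202.   76.]
doll top cam [[0.42660815 0.28056511 0.09      ]]
shift mm [ -6.6   3.3 161.1] turn [-0.001 -0.001  0.005]
```

Emit:
{"name": "carry_out", "arguments": {"series": [[0,0,0,-6.5,3.3,30,100],[0,0,0,0,0,45,100],[0,0,0,0,0,45,100],[0,0,0,0,0,30,100],[0,0,0,0,0,11,100],[0,0,0,0,0,0,100],[0,0,0,0,0,0,60],[0,0,0,0,0,0,40],[0,0,0,0,0,0,35],[0,0,0,0,0,0,35],[0,0,0,0,0,0,35],[0,0,0,0,0,0,35]]}}

```text
clock: 14.08
tool_pos: [0.4294, 0.2828, 0.052]
ee_rot: [-0.317, 3.123, 0.002]
contact_force: [-0.5, 0.0, 5.7]
grip_width: 0.0448
gripper_force: 61.0
```

Emit:
{"name": "carry_out", "arguments": {"series": [[0,0,0,0,0,-5,0],[0,0,0,0,0,-20,0],[0,0,0,0,0,-40,0],[0,0,0,0,0,-50,0],[0,0,0,0,0,-35,0],[0,0,0,0,0,0,0],[0,0,0,0,0,0,0]]}}

```text
clock: 14.95
tool_pos: [0.4276, 0.2817, 0.1999]
ee_rot: [0.317, -3.124, 0.001]
contact_force: [0.2, 0.2, -1.0]
grip_width: 0.045
gripper_force: 61.3
```

```bash
cat >> h.py <<'E'
def doll():
    s=get_state();i=camera_info("wrist");im=read_camera("wrist");t=s["tool_pos"]
    z=t[2]+.038;g=np.int32(proj(i,[[t[0],t[1],z]])[0])
    c,k=yeltop(i,im,z,(g[0]-110,max(g[1]-120,0),g[0]+110,min(g[1]+120,400)))
    r=R.from_rotvec(s["ee_rot"]);print(t,s["grip_width"],k,"in tool",r.inv().apply(np.array([*k[0],z*1000])-t*1000),c.min(0),c.max(0))
    # lower end of the doll: red pixels
    return im,i
E
python3 - <<'E'
from h import *
im,i=doll();cv2.imwrite("pics/w7.png",im[100:400,150:500,::-1])
u=np.array([-.980,-.199]);n=np.array([.5857,-.0125])-.030*u
go((n[0],n[1],.20),101.5)
E
```

```text
[0.42762031 0.28172177 0.19992585] 0.044995030437689064 ((424.0813293457031, 280.3794250488281), 22.22635841369629) in tool [  3.78094924  -0.62087996 -37.99533133] [261 245] [385 355]
shift mm [-126.2 -319.8   -0.7] turn [-0.001 -0.003  0.002]
```

View pics/w7.png

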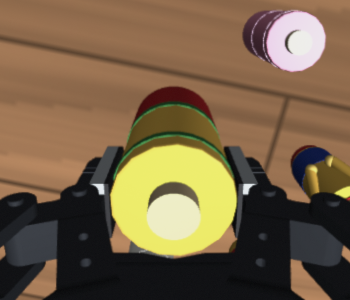

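The doll is held with its top at (323,300) in full-picture pixels, on the centre line of the pads and about 3.5 mm towards tool +x. I'll carry it over to just short of the nest.

Emit:
{"name": "carry_out", "arguments": {"series": [[0,0,0,-10,-29,0,0],[0,0,0,-10,-29,0,0],[0,0,0,-10,-29,0,0],[0,0,0,-10,-29,0,0],[0,0,0,-10,-29,0,0],[0,0,0,-10,-29,0,0],[0,0,0,-10,-29,0,0],[0,0,0,-10,-29,0,0],[0,0,0,-10,-29,0,0],[0,0,0,-9,-29,0,0],[0,0,0,-9,-29.2,0,0],[0,0,0,0,0,0,0]]}}

```text
clock: 16.5
tool_pos: [0.5979, -0.0107, 0.1983]
ee_rot: [0.312, -3.123, -0.0]
contact_force: [-0.3, -0.1, -0.5]
grip_width: 0.0447
gripper_force: 61.5
```

Emit:
{"name": "carry_out", "arguments": {"series": [[0,0,0,0,0,30,0],[0,0,0,0,0,30,0],[0,0,0,0,0,30,0],[0,0,0,0,0,5,0],[0,0,0,0,0,0,0],[0,0,0,0,0,0,0],[0,0,0,0,0,0,0]]}}

```text
clock: 17.38
tool_pos: [0.5991, -0.0089, 0.1069]
ee_rot: [-0.317, 3.123, -0.0]
contact_force: [0.1, 0.6, -0.8]
grip_width: 0.0446
gripper_force: 61.5
```

```bash
python3 - <<'E'
from h import *
im,i=doll()
u=np.array([-.980,-.199]);v=np.array([-.199,.980]);n=np.array([.5857,-.0125])-.0115*u+.0006*v
go((n[0],n[1],.09),101.5)
E
```

```text
[ 0.59906707 -0.00888504  0.10687743] 0.04460342569636674 ((595.4735717773438, -10.18211555480957), 22.06195068359375) in tool [  3.69377712  -0.56634911 -38.0083004 ] [261 245] [385 354]
shift mm [ 2.2 -0.3 16.7] turn [-0.     0.002  0.001]
```

Emit:
{"name": "carry_out", "arguments": {"series": [[0,0,0,2,-0.3,10,0],[0,0,0,0,0,9,0],[0,0,0,0,0,0,0],[0,0,0,0,0,1,0],[0,0,0,0,0,0,0]]}}

```text
clock: 18.05
tool_pos: [0.5964, -0.0096, 0.0857]
ee_rot: [-0.317, 3.125, 0.0]
contact_force: [-0.5, -0.5, -0.1]
grip_width: 0.0449
gripper_force: 61.5
```

Emit:
{"name": "carry_out", "arguments": {"series": [[0,0,0,0,0,1,0],[0,0,0,0,0,0,0]]}}

```text
clock: 18.3
tool_pos: [0.5963, -0.0096, 0.0847]
ee_rot: [-0.317, 3.125, 0.0]
contact_force: [-0.7, 0.5, -0.7]
grip_width: 0.0448
gripper_force: 61.5
```

Emit:
{"name": "carry_out", "arguments": {"series": [[0,0,0,0,0,1,0],[0,0,0,0,0,0,0]]}}

```text
clock: 18.55
tool_pos: [0.5964, -0.0096, 0.0841]
ee_rot: [-0.317, 3.125, -0.0]
contact_force: [-0.8, -0.5, 2.7]
grip_width: 0.0447
gripper_force: 61.8
```

Contact with the foot at TCP z 84.1 mm, as expected. Now I'll slide towards the V.

Emit:
{"name": "carry_out", "arguments": {"series": [[0,0,0,2,0,-0.4,0],[0,0,0,2,0,0,0],[0,0,0,1.5,0,0,0],[0,0,0,0,0,0,0]]}}

```text
clock: 19.05
tool_pos: [0.5908, -0.0108, 0.0841]
ee_rot: [-0.317, 3.126, -0.0]
contact_force: [0.5, -0.5, 0.6]
grip_width: 0.045
gripper_force: 61.6
```

Emit:
{"name": "carry_out", "arguments": {"series": [[0,0,0,1,0,0,0],[0,0,0,0,0,0,0]]}}

```text
clock: 19.3
tool_pos: [0.5899, -0.0109, 0.0841]
ee_rot: [-0.317, 3.125, 0.0]
contact_force: [0.6, 0.1, 0.7]
grip_width: 0.0452
gripper_force: 61.6
```

Emit:
{"name": "carry_out", "arguments": {"series": [[0,0,0,0.7,0,0,0],[0,0,0,0,0,0,0]]}}

```text
clock: 19.55
tool_pos: [0.5893, -0.0111, 0.0841]
ee_rot: [-0.317, 3.125, 0.0]
contact_force: [0.8, 0.5, 0.3]
grip_width: 0.0446
gripper_force: 61.6
```

Emit:
{"name": "carry_out", "arguments": {"series": [[0,0,0,0.7,0,0,0],[0,0,0,0,0,0,0]]}}

```text
clock: 19.8
tool_pos: [0.5886, -0.0112, 0.0841]
ee_rot: [-0.317, 3.125, -0.0]
contact_force: [0.1, 0.5, 2.2]
grip_width: 0.0446
gripper_force: 61.6
```

Emit:
{"name": "carry_out", "arguments": {"series": [[0,0,0,0.7,0,0,0],[0,0,0,0,0,0,0]]}}

```text
clock: 20.05
tool_pos: [0.5879, -0.0114, 0.0841]
ee_rot: [-0.317, 3.125, -0.0]
contact_force: [1.5, -0.3, 1.1]
grip_width: 0.0452
gripper_force: 61.6
```

Emit:
{"name": "carry_out", "arguments": {"series": [[0,0,0,0.7,0,0,0],[0,0,0,0,0,0,0]]}}

```text
clock: 20.3
tool_pos: [0.5878, -0.0114, 0.0841]
ee_rot: [-0.317, 3.124, 0.0]
contact_force: [3.0, 0.6, 0.1]
grip_width: 0.0451
gripper_force: 61.6
```

Emit:
{"name": "carry_out", "arguments": {"series": [[0,0,0,0.7,0,0,0],[0,0,0,0,0,0,0]]}}

```text
clock: 20.55
tool_pos: [0.5876, -0.0114, 0.0842]
ee_rot: [-0.317, 3.123, 0.0]
contact_force: [4.7, 1.0, -1.7]
grip_width: 0.045
gripper_force: 61.5
```

The push reaction is purely along the jig axis (lateral about 0), so both V faces bear. I'll add downward pressure and a little more push.

Emit:
{"name": "carry_out", "arguments": {"series": [[0,0,0,0.5,0,1,0],[0,0,0,0.5,0,1,0],[0,0,0,0,0,0,0],[0,0,0,0,0,0,0]]}}

```text
clock: 21.05
tool_pos: [0.5878, -0.0114, 0.0841]
ee_rot: [-0.317, 3.12, 0.001]
contact_force: [3.9, 1.4, 7.6]
grip_width: 0.0449
gripper_force: 62.0
```

Emit:
{"name": "carry_out", "arguments": {"series": [[0,0,0,0.5,0,1,0],[0,0,0,0.5,0,0,0],[0,0,0,0,0,0,0],[0,0,0,0,0,0,0]]}}

```text
clock: 21.55
tool_pos: [0.5878, -0.0114, 0.0841]
ee_rot: [-0.317, 3.118, 0.001]
contact_force: [3.8, 3.0, 11.6]
grip_width: 0.0448
gripper_force: 62.4
```

```bash
python3 - <<'E'
from h import *
im,i=doll();s=get_state();print(s["contact_force"],s["torque"],R.from_rotvec(s["ee_rot"]).as_matrix()[:,2],R.from_rotvec(s["ee_rot"]).inv().apply(s["contact_force"]))
cv2.imwrite("pics/s8.png",cv2.resize(read_camera("scene")[160:250,270:370,::-1],None,fx=5,fy=5,interpolation=cv2.INTER_CUBIC))
E
```

```text
[ 0.58777866 -0.01142993  0.08408989] 0.0448397180824565 ((583.9951171875, -12.769329071044922), 22.10750961303711) in tool [  3.68983596  -0.56042928 -38.02867605] [261 245] [385 354]
[ 5.10497147  2.17569432 12.13029893] [ 0.52036201 -0.71852914 -0.03496798] [ 0.00736704  0.00126137 -0.99997207] [ -5.52882662   1.10091116 -12.08960721]
```

View pics/s8.png

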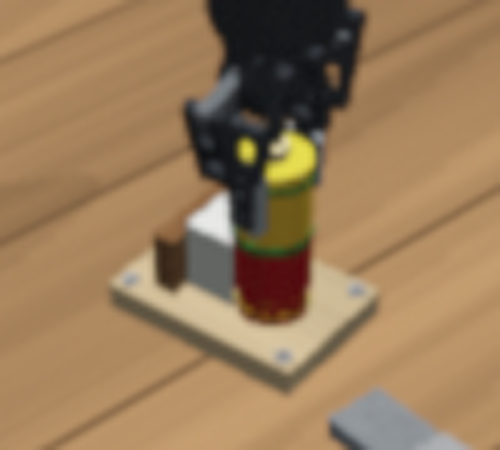

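The doll stands upright in the V on its foot. To be sure the push goes into the V and not into friction on the foot, I'll ease the down-press and raise the push.

Emit:
{"name": "carry_out", "arguments": {"series": [[0,0,0,0,0,-1,0],[0,0,0,0,0,-0.7,0],[0,0,0,1,0,0,0],[0,0,0,1,0,0,0],[0,0,0,0,0,0,0],[0,0,0,0,0,0,0]]}}

```text
clock: 22.4
tool_pos: [0.5872, -0.0115, 0.0843]
ee_rot: [-0.317, 3.116, 0.002]
contact_force: [10.4, 2.8, -0.6]
grip_width: 0.0452
gripper_force: 61.6
```

Emit:
{"name": "carry_out", "arguments": {"series": [[0,0,0,1,0,0,0],[0,0,0,1,0,0,0],[0,0,0,0,0,0,0],[0,0,0,0,0,0,0]]}}

```text
clock: 22.9
tool_pos: [0.5869, -0.0116, 0.0845]
ee_rot: [-0.317, 3.113, 0.002]
contact_force: [12.2, 3.8, -2.0]
grip_width: 0.0447
gripper_force: 61.5
```

Emit:
{"name": "carry_out", "arguments": {"series": [[0,0,0,0,0,1,0],[0,0,0,0,0,1,0],[0,0,0,0,0,0,0],[0,0,0,0,0,0,0],[0,0,0,0,0,0,0]]}}

```text
clock: 23.52
tool_pos: [0.5872, -0.0116, 0.0843]
ee_rot: [-0.317, 3.112, 0.002]
contact_force: [9.1, 4.0, 7.9]
grip_width: 0.0447
gripper_force: 62.1
```

```bash
python3 - <<'E'
from h import *
doll();s=get_state();r=R.from_rotvec(s["ee_rot"]);print(r.inv().apply(s["contact_force"]),r.as_matrix()[:,2],r.inv().apply(s["torque"]))
E
```

```text
[ 0.5872161  -0.01155101  0.0842932 ] 0.044675887886607736 ((583.1356811523438, -12.962240219116211), 22.23493194580078) in tool [  3.75871991  -0.56220925 -38.05518821] [261 245] [385 354]
[-9.71992279  3.1370705  -7.93559232] [ 0.01348006  0.00265433 -0.99990562] [-4.79139337e-01 -2.24050990e+00  1.40654496e-03]
```

Emit:
{"name": "carry_out", "arguments": {"series": [[0,0,0,0,0.7,0,0],[0,0,0,0,0,0,0],[0,0,0,0,0,0,0],[0,0,0,0,0,0,0],[0,0,0,0,0,0,0],[0,0,0,0,0,0,0]]}}

```text
clock: 24.32
tool_pos: [0.5872, -0.0115, 0.0843]
ee_rot: [-0.316, 3.112, 0.0]
contact_force: [9.2, 1.9, 7.5]
grip_width: 0.0449
gripper_force: 62.1
```

The reaction is now 9.4 N along the jig axis with about 0 lateral, and 7.5 N down. The grip holds and everything is at rest, so I'll hand in.

```bash
python3 -c "from rig import *; print(job_done())"
```

```text
the job is handed in; nothing more can be done
None
```

I handed the job in at 24.3 s, with the red foot in the nest and the yellow doll still gripped on it: about 9 N into the V with almost no sideways imbalance, and about 7.5 N downwards; no verdict was shown.

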